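# Set the labelling jig and load tape measures label side up

## Task

Before loading anything, turn the knob of the labelling jig until the fence's pointer lines up with the setting mark on the scale. Then lay every tape measure on the table in a pocket of its own, label side up, belt clip down in the groove, fully home and flat between fence and back wall, and leave the pointer on the mark. Leave the calculator, the cutter, the marker and the roll of brown tape that lie among them where they are.

Things in the scene. Friction and masses are not known exactly. Their poses are not given: they have to be found in the camera images.
- measure_a_c (a point): pocket tape measure, grey case with black bands: 54 mm high (own x, flat base at -x), 56 mm long (own y; grip it across these two ends), 28 mm thick (own z), 0.11 kg. Round white label on its +z face; steel belt clip on its -z face. Point: centre of the case without the clip. Starts standing on its base. All four alike; 2 or 3 are present.
- measure_b_c (a point): tape measure like measure_a, starts standing on its base. The clip stands 6 mm off the -z face, centred, 24 mm wide (y), 40 mm long (x). A measure stands stably on its base or upside down (centre 27 mm up), lies label down (centre 14 mm up) or on its clip (centre 20 mm up). May be absent.
- measure_c_c (a point): tape measure like measure_a, starts lying label down, clip up. May be absent.
- measure_d_c (a point): tape measure like measure_a, starts standing upside down on the end opposite its base. May be absent.
- pocket_1 (a point): left pocket (seen from the robot): where the centre of a seated measure's case lies, 30 mm above the table. Axes of the jig: x from fence to back wall (away from the robot), y along the row (pockets 90 mm apart), z up. The case rests on two ledges 16 mm above the table; between them a groove along x, 34 mm wide, 10 mm deep, takes the clip, so a seated measure has its own x along the jig's x, either way round.
- pocket_2 (a point): middle pocket, as pocket_1. Back wall (inner face 29 mm from the point) and fence stand about 11 mm above the ledges, with sloped tops; two lips at the back leave 3 mm play each side in y. The two ends (y) of a pocket are open for fingers down to the jig's 6 mm base plate; seated neighbours leave 34 mm between them.
- pocket_3 (a point): right pocket, as pocket_1
- gauge_mark (a point): the setting mark: a raised black bar on the white scale strip at the right end of the jig, 1.8 mm wide; the point is its tip; axes as the jig's (x from fence to back wall, away from the robot).
- pointer_tip (a point): tip of the dark pointer at the right end of the steel fence, beside the scale; it is aligned when its x, in the jig's axes, is that of the mark. It starts 5 to 12 mm short of it (nearer the robot).
- fence (a joint): travel of the fence (and pointer) towards the back wall, 0 to 0.020 m; 0.012 brings pointer and mark together and the pockets to 58 mm. The fence moves 2.5 mm per radian of the knob and stays where it is left.
- gauge_knob (a joint): turn of the knob in rad, 0 to 8, growing clockwise seen from above, which moves the fence away from the robot. Light friction (0.04 N m). At 0 the knob's bar lies along the jig's x.
- gauge_knob_grip (a point): on the knob's vertical axis at the height to grip, 43 mm above the table: the black bar grip is 14 mm thick, 42 mm long and 32 mm tall (top 50 mm above the table); own x is along the bar. It stands on the jig's right end.
- calculator: dark pocket calculator, 100 (own x) x 68 x 19 mm, lying among the measures; origin at the centre of its underside. Not to be disturbed.
- brown_tape: roll of brown tape lying flat, 74 mm across, 17 mm high; origin at the centre of its underside. Not to be disturbed.
- black_cutter: black cutter, 28 x 134 (own y) x 20 mm, lying on the table; origin at the centre of its underside. Not to be disturbed.
- marker_pen: marker, 20 x 130 (own y) x 18 mm, lying in front of the jig; origin at the centre of its underside. Not to be disturbed.

How it is judged:
On the way:
1. the pointer is within 2 mm of the setting mark while no measure is at a pocket yet (x of pointer_tip in the frame of gauge_mark between -0.002 and 0.002 m and horizontal distance between each of measure_a_c, measure_b_c, measure_c_c, measure_d_c and pocket_1 above 0.05 m and horizontal distance between each of measure_a_c, measure_b_c, measure_c_c, measure_d_c and pocket_2 above 0.05 m and horizontal distance between each of measure_a_c, measure_b_c, measure_c_c, measure_d_c and pocket_3 above 0.05 m), for 0.3 s.
At the end, for the whole second after the job is handed in: pointer within 2 mm of the mark; every measure present lies in a pocket, label up, tilted under 0.1 rad, its centre within 7 mm of the pocket point across and 3 mm in height, at rest (x of pointer_tip in the frame of gauge_mark between -0.002 and 0.002 m and ((horizontal distance between measure_a_c and pocket_1 below 0.007 m and z of measure_a_c in the frame of pocket_1 between -0.003 and 0.003 m) or (horizontal distance between measure_a_c and pocket_2 below 0.007 m and z of measure_a_c in the frame of pocket_2 between -0.003 and 0.003 m) or (horizontal distance between measure_a_c and pocket_3 below 0.007 m and z of measure_a_c in the frame of pocket_3 between -0.003 and 0.003 m)) and angle between each of measure_a_c, measure_b_c, measure_c_c, measure_d_c's own z axis and vertical below 0.1 rad and linear speed of each of measure_a, measure_b, measure_c, measure_d below 0.02 m/s and ((horizontal distance between measure_b_c and pocket_1 below 0.007 m and z of measure_b_c in the frame of pocket_1 between -0.003 and 0.003 m) or (horizontal distance between measure_b_c and pocket_2 below 0.007 m and z of measure_b_c in the frame of pocket_2 between -0.003 and 0.003 m) or (horizontal distance between measure_b_c and pocket_3 below 0.007 m and z of measure_b_c in the frame of pocket_3 between -0.003 and 0.003 m)) and ((horizontal distance between measure_c_c and pocket_1 below 0.007 m and z of measure_c_c in the frame of pocket_1 between -0.003 and 0.003 m) or (horizontal distance between measure_c_c and pocket_2 below 0.007 m and z of measure_c_c in the frame of pocket_2 between -0.003 and 0.003 m) or (horizontal distance between measure_c_c and pocket_3 below 0.007 m and z of measure_c_c in the frame of pocket_3 between -0.003 and 0.003 m)) and ((horizontal distance between measure_d_c and pocket_1 below 0.007 m and z of measure_d_c in the frame of pocket_1 between -0.003 and 0.003 m) or (horizontal distance between measure_d_c and pocket_2 below 0.007 m and z of measure_d_c in the frame of pocket_2 between -0.003 and 0.003 m) or (horizontal distance between measure_d_c and pocket_3 below 0.007 m and z of measure_d_c in the frame of pocket_3 between -0.003 and 0.003 m))); the robot touches nothing.
It fails at once if the calculator, the cutter, the marker or the roll of brown tape in front of the jig is moved more than 4 cm (distance of any of calculator, black_cutter, brown_tape, marker_pen from where it was at the start of the episode above 0.04 m).
Of measure_a, measure_b, measure_c, measure_d only 2 to 3 are there at a start; the rules pass over those that are not, and their reading is None.
At some moment in a run one of measure_a, measure_b, measure_c, measure_d may be knocked a few centimetres aside while the robot is not near it.
Once in a run the grip may slacken for a moment while it holds something.
It also fails if it takes over 210 s, if anything falls off the work surface, if the arm or the gripper's body presses on something with over 40 N, if the wrist force passes 120 N, or if a joint passes its speed limit or range.

## Robot

A 6-joint arm with a two-finger parallel gripper is mounted at the origin on a cart in front of the work surface, level with it; the furniture and walls round the work are solid. World frame = base frame: x ahead of the robot, y to its left, z up, the work surface at z = 0. Lengths are in m, angles in rad, forces in N, time in s.
With the tool pointing down it reaches from about 0.275 to 0.825 m from the base axis. Payload 5.2 kg.
Tool frame: the origin (TCP) lies on the centre line of the jaws, within the pads' length; the fingertips stand 25 mm ahead of it and the grasp point (between the pads) lies 6 mm ahead of it; z points along the fingers, y is the line along which they close (so a half turn about z gives the same grasp; the last joint's range is limited). The gripper opens to 93 mm and grips with 3 to 60 N. Pads are 15 mm wide; open, the fingers measure 128 mm over their backs; the gripper's body (75 mm by 188 mm) begins 65 mm behind the grasp point.
Start: joints at [-1.505, 0.259, 1.535, -0, 1.348, -0.203], TCP at [0.146, -0.53, 0.206] pointing down, gripper open.
Joint ranges: [-3.14, 3.14], [-0.91, 2.08], [0.19, 2.58], [-1.22, 4.36], [0.22, 2.71], [-3.12, 3.12]. Speed limits (rad/s): [2.57, 2.57, 3.14, 3.14, 3.14, 3.14].

## Interface

Orientations are given as a unit quaternion [w, x, y, z].
In Python, from rig import robot, claw, inverse_kinematics, telemetry, vision, workorder gives the robot as it stands. Calls block until the motion is done:
- robot.reach(position, orientation): joint-space move of the TCP to a pose.
- robot.movel(position, rotation=None, feed=0.15, contact_N=None): straight line of the TCP; rotation=None keeps the orientation; feed is the mean speed in m/s. With contact_N (N) it stops when the force on the tool has changed by that much, and returns True; else False.
- robot.goto_joints(angles): joint-space move.
- claw.open_gripper() and claw.grasp(squeeze=None): open the fingers fully, or close them until they stop; squeeze is the grip in N (None keeps the last).
- robot.dwell(seconds).
- inverse_kinematics(position, orientation): joint angles nearest the present ones, or None.
- telemetry.get_state(): the state.
- vision.grab_frame(name): name is "scene" or "top" or "wrist"; returns the picture (400x640x3 uint8, red, green, blue); there is no depth.
- vision.get_calibration(name): a dict with "intrinsics" (3x3 intrinsics, pixels), "dist_coeffs" ([k1, k2, p1, p2, k3] as OpenCV has them; the pictures are not rectified), "rvec" (rotation vector, rad) and "tvec" (3), from world to camera coordinates, as OpenCV has them. Camera axes: x right, y down, z forward; pixel columns grow to the right and rows downward; lengths in m; the calibration is good to about 2 mm. A picture is of the moment at which its call begins: read the wrist's pose just before it. get_calibration takes no time and is no camera call; for the wrist camera it gives the pose at the moment of the call.
A pose or a line that the arm cannot do raises robot.MotionError and nothing moves.
- workorder.close_job(): hands the job in; it is judged then, once.
The state is a dict: "time_s": time; "qpos": joint angles; "joint_vel": joint speeds; "joint_efforts": joint torques, N m; "ee_pos": TCP position; "orientation": TCP orientation; "contact_force": force on the tool from outside, world axes, zero at the start; "wrist_torque": the same for the moment, N m; "opening": finger opening in m; "finger_force": force on a finger pad.
Only numpy, scipy, OpenCV 4.12 (cv2) and the standard library are available. Lean on these libraries where they do the work, as an engineer would, in place of code of your own. Each camera call takes 0.05 s, during which the arm holds its last target. There are 200 camera calls.

## Working session

There is one attempt and no reset: what is moved stays moved. The work goes in short steps, each a Python script; the robot and the scene stay as the last script left them, time stands still between calls to the robot, and variables do not carry over. Pictures are saved under pics/ and viewed, at most 14 in all, crops included, and the job is handed in when it is done.

```bash
ls; mkdir -p pics
python3 - <<'E'
from rig import *
import cv2
for n in("top","scene"):
    im=vision.grab_frame(n); cv2.imwrite(f"pics/{n}0.png",im[:,:,::-1])
    c=vision.get_calibration(n); print(n,c)
print(telemetry.get_state())
E
```

```text
pics
top {'intrinsics': array([[471.70030886,   0.        , 322.63244597],
       [  0.        , 471.70030886, 195.94723614],
       [  0.        ,   0.        ,   1.        ]]), 'dist_coeffs': array([-0.09177618,  0.        ,  0.        ,  0.        ,  0.        ]), 'rvec': array([ 2.18550441, -2.16648412,  0.17100843]), 'tvec': array([-0.08377636,  0.51425832,  0.92150066])}
scene {'intrinsics': array([[501.5692122 ,   0.        , 313.38028208],
       [  0.        , 501.5692122 , 204.12196008],
       [  0.        ,   0.        ,   1.        ]]), 'dist_coeffs': array([-0.05671477,  0.        ,  0.        ,  0.        ,  0.        ]), 'rvec': array([ 0.55248346, -2.45671654,  1.42423771]), 'tvec': array([0.44947146, 0.19715291, 0.81600266])}
{'time_s': 0.1, 'qpos': array([-1.50479425e+00,  2.59256416e-01,  1.53596005e+00, -6.26278139e-06,
        1.34799564e+00, -2.02831031e-01]), 'joint_vel': array([-0.00140774, -0.00228528, -0.00339511,  0.00150532,  0.00034315,
       -0.00041178]), 'joint_efforts': array([ 1.29561206e-03, -4.38209009e+01, -2.84643656e+01,  7.19495444e-02,
        3.62584961e-02, -4.66028223e-05]), 'ee_pos': array([ 0.14605352, -0.52972888,  0.20541369]), 'orientation': array([-8.08038180e-04,  9.90979271e-01,  1.34012794e-01,  5.23073326e-05]), 'contact_force': array([-0.69438705,  0.70610245, -0.49301452]), 'wrist_torque': array([-0.02115447, -0.05055176,  0.00797282]), 'finger_force': 0.0, 'opening': 0.09255640989034417}
```

View pics/top0.png

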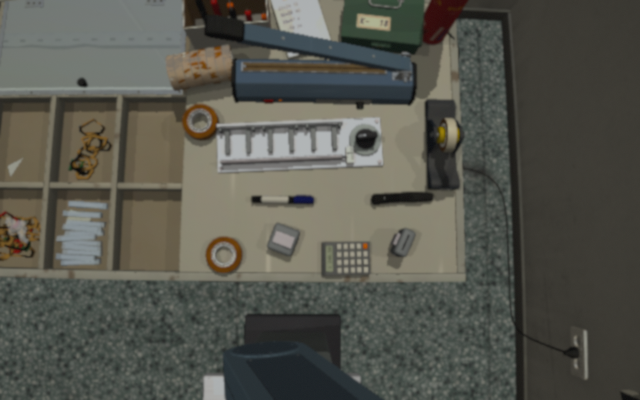

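View pics/scene0.png

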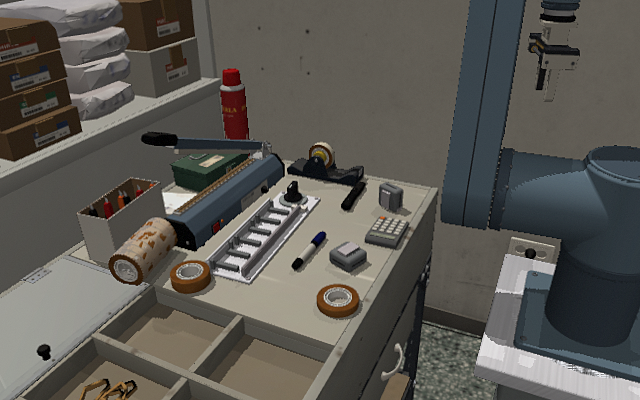

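The top view shows two measures. One lies clip-up (or similar) at about (284,239) and one stands at (402,242). The jig runs from (218,145) to (382,145) with its knob at (366,139). The marker is at (282,200), the cutter at (402,198), the calculator at (346,259) and the brown roll at (224,254).

```bash
cat > h.py <<'E'
from rig import *
import numpy as np, cv2
from scipy.spatial.transform import Rotation as R
def cal(n): return vision.get_calibration(n)
def p2w(c,uv,z):
    u=cv2.undistortPoints(np.array(uv,float).reshape(-1,1,2),c["intrinsics"],c["dist_coeffs"])[:,0]
    M=R.from_rotvec(np.ravel(c["rvec"])).as_matrix(); t=np.ravel(c["tvec"])
    C=-M.T@t; d=np.c_[u,np.ones(len(u))]@M
    return C+d*((z-C[2])/d[:,2])[:,None]
def w2p(c,X): return cv2.projectPoints(np.array(X,float).reshape(-1,3),c["rvec"],c["tvec"],c["intrinsics"],c["dist_coeffs"])[0][:,0]
def down(yaw,tilt=0,axis=None):
    "tool pointing down, tool x at yaw in world"
    q=(R.from_euler('z',yaw)*R.from_euler('x',np.pi)).as_quat(); return q[[3,0,1,2]]
def snap(n,f,crop=None,s=1):
    c=cal(n); im=vision.grab_frame(n); o=im
    if crop: x0,y0,x1,y1=crop; o=im[y0:y1,x0:x1]
    cv2.imwrite(f"pics/{f}.png",cv2.resize(o[:,:,::-1],None,fx=s,fy=s,interpolation=cv2.INTER_CUBIC)); return c,im
def camtool():
    "wrist camera pose in the tool frame"
    c=cal("wrist"); s=telemetry.get_state(); M=R.from_rotvec(np.ravel(c["rvec"])).as_matrix()
    q=s["orientation"]; T=R.from_quat(q[[1,2,3,0]]).as_matrix()
    return T.T@(-M.T@np.ravel(c["tvec"])-s["ee_pos"]), T.T@M.T
E
python3 - <<'E'
from h import *
np.set_printoptions(precision=3,suppress=True)
c=cal("top"); print("C",p2w(c,[[320,200]],0))
for n,uv,z in [("c",(284,239),.034),("s",(402,242),.054),("knob",(366,139),.05),("jigL",(218,145),.0),("jigR",(382,145),0),("jigBL",(218,125),0),("jigFL",(221,171),0),("jigBR",(380,119),0),("jigFR",(383,163),0),("calc",(346,259),.019),("cut",(402,198),.02),("mark",(282,200),.018),("roll",(224,254),.017)]: print(n,p2w(c,[uv],z)[0])
print(camtool())
im=cv2.imread("pics/top0.png")[105:285,200:470]
cv2.imwrite("pics/topc.png",cv2.resize(im,None,fx=2.9,fy=2.9,interpolation=cv2.INTER_CUBIC))
E
```

```text
C [[ 0.51  -0.075  0.   ]]
c [ 0.427 -0.003  0.034]
s [ 0.423 -0.236  0.054]
knob [ 0.63  -0.166  0.05 ]
jigL [0.625 0.142 0.   ]
jigR [ 0.63  -0.207  0.   ]
jigBL [0.669 0.143 0.   ]
jigFL [0.569 0.133 0.   ]
jigBR [ 0.687 -0.203  0.   ]
jigFR [ 0.591 -0.208  0.   ]
calc [ 0.388 -0.128  0.019]
cut [ 0.514 -0.244  0.02 ]
mark [0.507 0.003 0.018]
roll [0.396 0.119 0.017]
(array([ 0.071, -0.001, -0.179]), array([[ 0.   , -0.966, -0.26 ],
       [ 1.   , -0.   ,  0.   ],
       [-0.   , -0.26 ,  0.966]]))
```

View pics/topc.png

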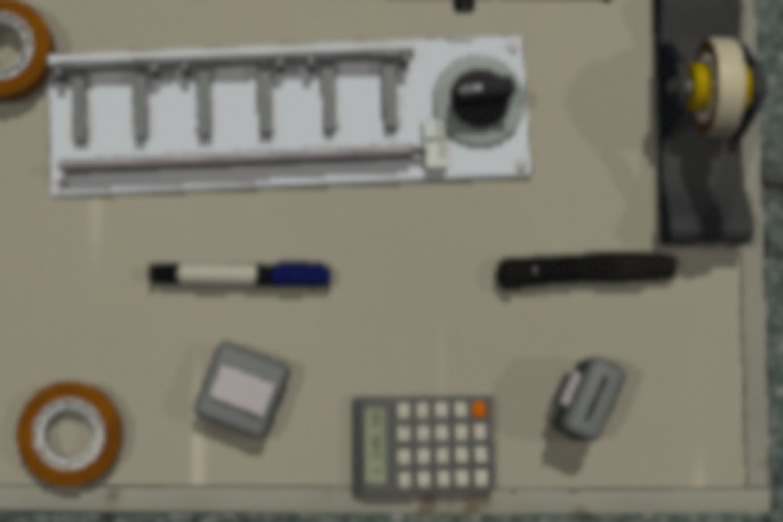

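The crop shows measure C label-down at top pixel (284,239), with its clip's long side running right and slightly down. The standing measure is at (402,242), with its clip face on the image left. The knob's bar lies roughly along jig y, and the pointer and scale are near (350,155). Next I'll check the obstacle heights and take near views with the wrist camera.

Run:
```python
from h import *
np.set_printoptions(precision=3,suppress=True)
c=cal("top");s=cal("scene")
for uv in [(414,66),(414,103)]:
    for z in (.04,.06,.08,.1,.12,.14):
        X=p2w(c,[uv],z)[0]; print(uv,z,X,w2p(s,X)[0])
robot.reach([.56,-.13,.16],down(0))
print(telemetry.get_state()["time_s"])
ck,ik=snap("wrist","k"); print({k:np.round(v,3).tolist() for k,v in ck.items()})
print("knob px",w2p(ck,[[.63,-.166,.05]]))
robot.reach([.40,-.22,.16],down(0)); cs,i_s=snap("wrist","s"); print("s",w2p(cs,[[.423,-.236,.054]]),cs["rvec"],cs["tvec"])
robot.reach([.40,-.003,.16],down(0)); cc,ic=snap("wrist","c"); print("c",w2p(cc,[[.427,-.003,.034]]),cc["rvec"],cc["tvec"])
import pickle; pickle.dump((ck,cs,cc),open("cals.pkl","wb"))
cv2.imwrite("pics/sc.png",cv2.resize(np.hstack([i_s[:,120:520],ic[:,120:520]])[:,:,::-1],None,fx=1,fy=1))
```

```text
(414, 66) 0.04 [ 0.793 -0.271  0.04 ] [258.693 159.74 ]
(414, 66) 0.06 [ 0.785 -0.266  0.06 ] [259.883 153.943]
(414, 66) 0.08 [ 0.776 -0.261  0.08 ] [261.104 147.997]
(414, 66) 0.1 [ 0.768 -0.256  0.1  ] [262.358 141.895]
(414, 66) 0.12 [ 0.76  -0.251  0.12 ] [263.647 135.631]
(414, 66) 0.14 [ 0.751 -0.247  0.14 ] [264.971 129.2  ]
(414, 103) 0.04 [ 0.711 -0.268  0.04 ] [285.405 165.217]
(414, 103) 0.06 [ 0.705 -0.264  0.06 ] [286.387 159.217]
(414, 103) 0.08 [ 0.698 -0.259  0.08 ] [287.395 153.065]
(414, 103) 0.1 [ 0.692 -0.254  0.1  ] [288.429 146.754]
(414, 103) 0.12 [ 0.685 -0.249  0.12 ] [289.49 140.28]
(414, 103) 0.14 [ 0.678 -0.245  0.14 ] [290.58  133.636]
2.175
{'intrinsics': [[292.878, 0.0, 322.723], [0.0, 292.878, 192.828], [0.0, 0.0, 1.0]], 'dist_coeffs': [-0.031, 0.0, 0.0, 0.0, 0.0], 'rvec': [-2.08, 2.082, 0.275], 'tvec': [-0.13, 0.521, 0.491]}
knob px [[359.863 115.225]]
s [[338.893 165.6  ]] [-2.08   2.083  0.273] [-0.22   0.368  0.45 ]
c [[322.948 158.607]] [-2.082  2.079  0.273] [-0.004  0.368  0.45 ]
```

View pics/k.png

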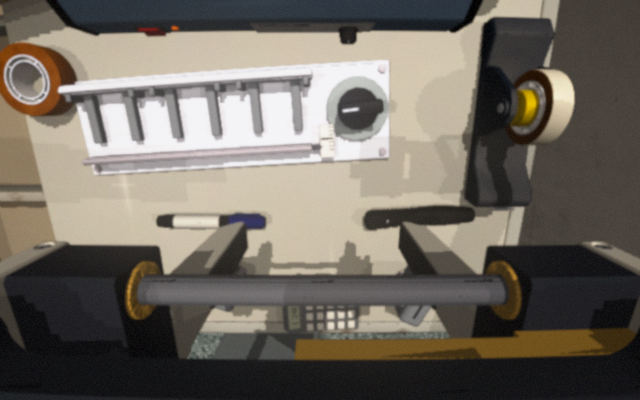

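View pics/sc.png

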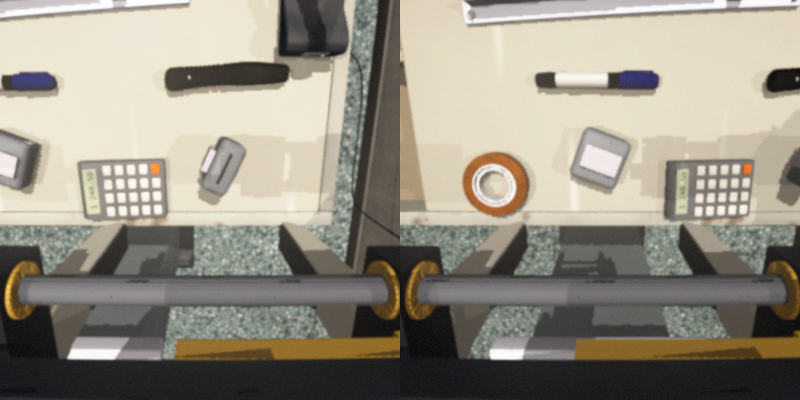

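The `k` view shows the knob at (360,107), with its bar nearly along jig y. The pointer is near (325,145) and the ledges are at x≈95 to 297. In `sc`, the standing measure's clip is on the left, and C is clip-up at (600,158). The sealer is about 65 mm tall, so it clears the gripper body. I'll take closer shots for the knob and jig geometry.

Run:
```python
from h import *
import pickle
def near(p,f):
    robot.reach(p,down(0.0)); robot.dwell(.2); return snap("wrist",f)
ck,ik=near([.565,-.15,.09],"k2")
cj,ij=near([.565,.01,.09],"j2")
pickle.dump((ck,cj),open("cals2.pkl","wb"))
a=w2p(ck,[[.63,-.166,.05]])[0].astype(int); b=w2p(cj,[[.64,.01,.02]])[0].astype(int); print(a,b)
ka=ik[max(a[1]-75,0):max(a[1]-75,0)+150,a[0]-130:a[0]+70]; ja=ij[max(b[1]-75,0):max(b[1]-75,0)+150,b[0]-200:b[0]+200]
print("origins",a[0]-130,max(a[1]-75,0),b[0]-200,max(b[1]-75,0))
o=np.zeros((600,800,3),np.uint8)
o[:300]=cv2.resize(ja,(800,300),interpolation=cv2.INTER_CUBIC); o[300:,:400]=cv2.resize(ka,(400,300),interpolation=cv2.INTER_CUBIC)
cv2.imwrite("pics/m2.png",o[:,:,::-1])
```

```text
[346 122] [320 109]
origins 216 47 120 34
```

View pics/m2.png

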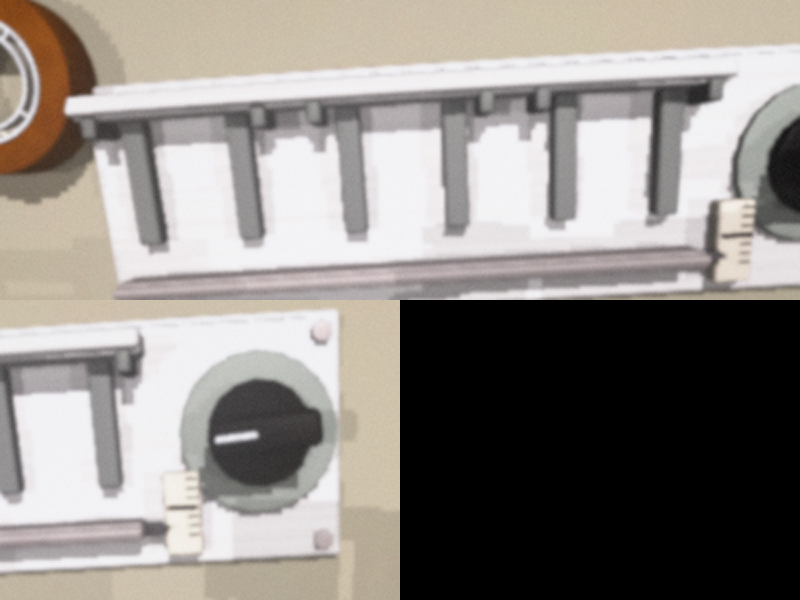

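Run:
```python
from h import *
import pickle
np.set_printoptions(precision=4,suppress=True)
ck,cj=pickle.load(open("cals2.pkl","rb"))
K=lambda u,v,z:p2w(ck,[[216+u/2,47+(v-300)/2]],z)[0]
J=lambda u,v,z:p2w(cj,[[120+u/2,34+v/2]],z)[0]
a,b=K(217,440,.05),K(258,434,.05); print("line",a,b,"yaw",np.arctan2(*(b-a)[[1,0]]))
print("knob disc c",K(260,432,.035),"bar right end",K(320,428,.05))
fr,nr=K(337,311,.006),K(337,555,.006); print("corners",fr,nr,"yaw x",np.arctan2(*(fr-nr)[[1,0]]))
print("flange c", K(259,431,.01))
ends=np.array([J(u,v,.016) for u,v in [(152,243),(252,238),(356,232),(457,226),(563,220),(664,213)]]); print(ends)
d=ends[4:].mean(0)-ends[:2].mean(0); print("pitch",np.linalg.norm(d)/2,"yaw y->",np.arctan2(-d[1],-d[0])-np.pi/2)
fars=np.array([J(u,v,.016) for u,v in [(136,122),(668,92)]]); print("ledge far",fars)
for z in (.02,.027): print("fence inner edge",z,J(118,285,z),J(700,250,z),"mark",K(182,508,z),J(737,235,z),"ptr",K(168,527,z),J(716,259,z))
print("wall top inner",J(70,115,.027),J(725,80,.027))
```

```text
line [ 0.634  -0.1498  0.05  ] [ 0.6361 -0.1647  0.05  ] yaw -1.4276729531423837
knob disc c [ 0.6369 -0.1666  0.035 ] bar right end [ 0.6383 -0.1872  0.05  ]
corners [ 0.6861 -0.2     0.006 ] [ 0.5825 -0.2054  0.006 ] yaw x 0.05225352757863487
flange c [ 0.6374 -0.1681  0.01  ]
[[ 0.6023  0.1188  0.016 ]
 [ 0.6042  0.0749  0.016 ]
 [ 0.6066  0.0299  0.016 ]
 [ 0.6091 -0.0135  0.016 ]
 [ 0.6117 -0.059   0.016 ]
 [ 0.6147 -0.1025  0.016 ]]
pitch 0.08894380957641664 yaw y-> 0.055859275554081655
ledge far [[ 0.6525  0.12    0.016 ]
 [ 0.6638 -0.099   0.016 ]]
fence inner edge 0.02 [0.5846 0.1342 0.02  ] [ 0.5994 -0.1181  0.02  ] mark [ 0.6056 -0.1351  0.02  ] [ 0.6058 -0.1334  0.02  ] ptr [ 0.5974 -0.129   0.02  ] [ 0.5955 -0.1256  0.02  ]
fence inner edge 0.027 [0.586  0.1306 0.027 ] [ 0.6004 -0.1145  0.027 ] mark [ 0.6064 -0.1355  0.027 ] [ 0.6067 -0.1294  0.027 ] ptr [ 0.5985 -0.1296  0.027 ] [ 0.5966 -0.1219  0.027 ]
wall top inner [0.6548 0.1414 0.027 ] [ 0.6673 -0.1164  0.027 ]
```

Measured geometry:

| Item | Value | Check |
|---|---|---|
| Jig yaw | ≈ 0.054 rad | – |
| Knob centre | (0.6365, -0.167) | – |
| Knob angle | ≈ 1.48 rad | implies the pointer is 8.3 mm short; I measure about 8 mm in the picture |

I'll grip the bar by its ends and turn it 3.32 rad clockwise.

Run:
```python
from h import *
np.set_printoptions(precision=4,suppress=True)
k=np.array([.6365,-.167]); y0=-1.428+1.5*np.pi
robot.reach([*k,.15],down(y0)); print(telemetry.get_state()["qpos"])
print(robot.movel([*k,.052],feed=.08,contact_N=15))
claw.grasp(15); s=telemetry.get_state(); print(s["opening"],s["ee_pos"],s["contact_force"],s["qpos"][5])
end=0.054-4.8+np.pi/2+2*np.pi-np.pi   # clockwise 4.8 from jig x, tool y on the bar
while end>y0-2.5: end-=np.pi
print(y0,end)
for y in np.linspace(y0,end,8)[1:]: robot.reach([*k,.052],down(y))
robot.dwell(.3); s=telemetry.get_state(); print(s["opening"],s["qpos"][5],s["contact_force"],s["wrist_torque"],s["time_s"])
claw.open_gripper(); robot.movel([*k,.12])
robot.reach([.565,-.15,.09],down(0)); robot.dwell(.2)
c,im=snap("wrist","k3",(216,47,416,197),3)
```

```text
[-0.4256  0.489   1.3329  0.0001  1.3198 -2.1391]
False
0.00011950486741010163 [ 0.6365 -0.167   0.052 ] [ 0.5451 -0.6766 -0.5667] -2.139372416964909
3.2843889803846897 -0.03361101961530988
0.00032927579373492823 1.177454375936403 [-0.1923  0.1103 -0.1199] [ 0.0458 -0.003  -0.0582] 15.825
```

View pics/k3.png

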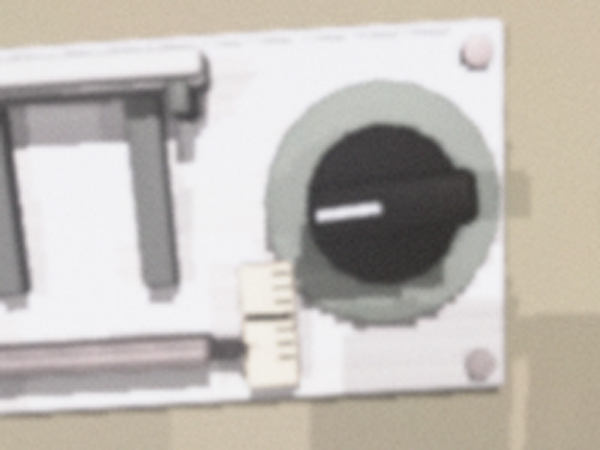

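The fence and pointer haven't moved: the mark is at (270,316) in the crop and the pointer tip at (245,348). The jaws closed on nothing, so I'll look at the grip pose from outside.

Run:
```python
from h import *
np.set_printoptions(precision=4,suppress=True)
k=np.array([.6365,-.167]); y0=-1.428+.5*np.pi
robot.reach([*k,.12],down(y0)); robot.movel([*k,.052],feed=.08,contact_N=15)
c,a=snap("scene","g1"); ct,b=snap("top","g2"); cw,w=snap("wrist","g3")
X=np.array([[*k,.05],[*k,.027]]); p=w2p(c,X); t=w2p(ct,X); wp=w2p(cw,X); print(p,t,wp)
o=np.zeros((600,800,3),np.uint8)
def put(im,p,h,w,y,x,s):
    u,v=p.astype(int); u0=np.clip(u-w//2,0,640-w); v0=np.clip(v-h//2,0,400-h); print(u0,v0)
    o[y:y+h*s,x:x+w*s]=cv2.resize(im[v0:v0+h,u0:u0+w],None,fx=s,fy=s,interpolation=cv2.INTER_CUBIC)
put(a,p[0],100,133,0,0,3); put(b,t[0],100,133,0,400,3); put(w,wp[0],150,400,300,0,2)
cv2.imwrite("pics/g.png",o[:,:,::-1])
```

```text
[[292.2571 183.6576]
 [292.69   192.336 ]] [[366.5602 135.9033]
 [365.1346 138.6247]] [[323.2989 226.1202]
 [323.2034 214.6388]]
226 133
300 85
123 151
```

View pics/g.png

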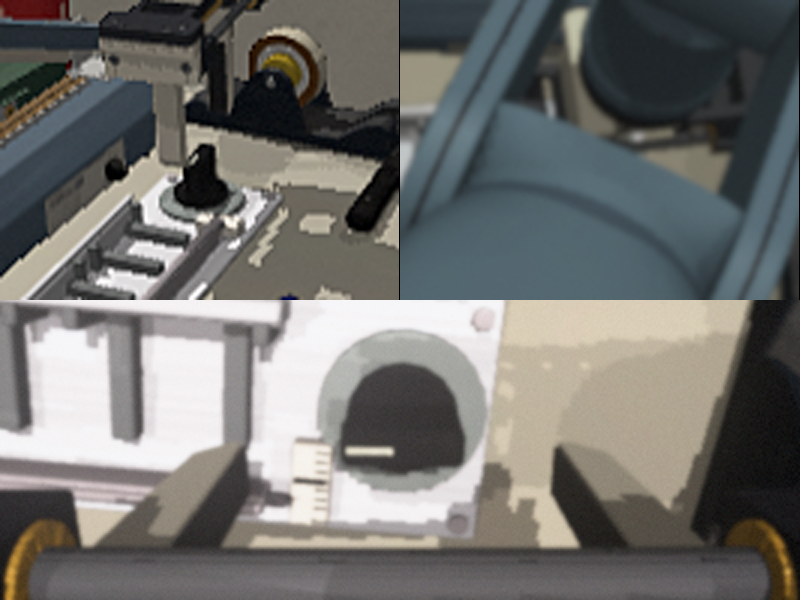

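Run:
```python
from h import *
np.set_printoptions(precision=1,suppress=True)
s=telemetry.get_state(); print(s["ee_pos"]*1000,s["opening"])
c=cal("scene"); w=cal("wrist")
for z in (.027,.04,.05,.06,.075): 
    X=[[.6365,-.12,z],[.6365,-.214,z]]; print(z,(w2p(c,X)-[226,133])*3,(w2p(w,X)-[123,151])*2+[0,300])
for x in (.62,.63,.65,.66): print(x,(w2p(c,[[x,-.12,.027]])-[226,133])*3)
im=cv2.imread("pics/g3.png"); cv2.imwrite("pics/g4.png",cv2.resize(im[120:320,160:480],None,fx=2.5,fy=2.5,interpolation=cv2.INTER_CUBIC))
```

```text
[ 637.  -167.2   52.8] 0.09280308091812166
0.027 [[170.9 204.7]
 [227.5 152.9]] [[273.6 409.8]
 [525.3 444. ]]
0.04 [[170.  189.7]
 [226.9 138.6]] [[265.9 421.2]
 [533.  457.3]]
0.05 [[169.3 178.1]
 [226.5 127.4]] [[259.2 431. ]
 [539.6 468.6]]
0.06 [[168.6 166.3]
 [226.  116.2]] [[251.9 441.8]
 [546.8 481.1]]
0.075 [[167.5 148.6]
 [225.4  99.2]] [[239.3 460.3]
 [559.2 502.5]]
0.62 [[189.9 209. ]]
0.63 [[178.4 206.4]]
0.65 [[155.5 201.2]]
0.66 [[144.2 198.7]]
```

View pics/g4.png

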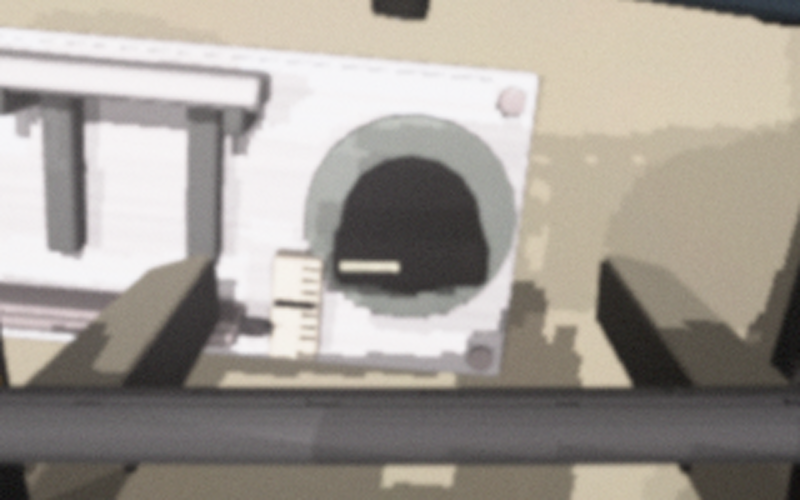

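In the scene crop the finger tips (172,165) sit at about z=0.06, above the knob, although the TCP reads 0.052. I'll find the true tip offset with a touch on free table.

Run:
```python
from h import *
np.set_printoptions(precision=4,suppress=True)
s=telemetry.get_state(); robot.movel([.6365,-.167,.12])
robot.reach([.50,-.125,.10],down(0)); 
print(robot.movel([.50,-.125,-.02],feed=.03,contact_N=6)); s=telemetry.get_state(); print(s["ee_pos"],s["contact_force"],s["time_s"])
c,a=snap("scene","t1"); p=w2p(c,[[.5,-.125,0]])[0].astype(int);print(p)
cv2.imwrite("pics/t1c.png",cv2.resize(a[p[1]-90:p[1]+60,p[0]-100:p[0]+100,::-1],None,fx=3,fy=3))
robot.movel([.50,-.125,.06])
```

```text
True
[ 0.5002 -0.1246 -0.0039] [0.2193 0.9691 6.4242] 24.3583
[338 222]
```

View pics/t1c.png

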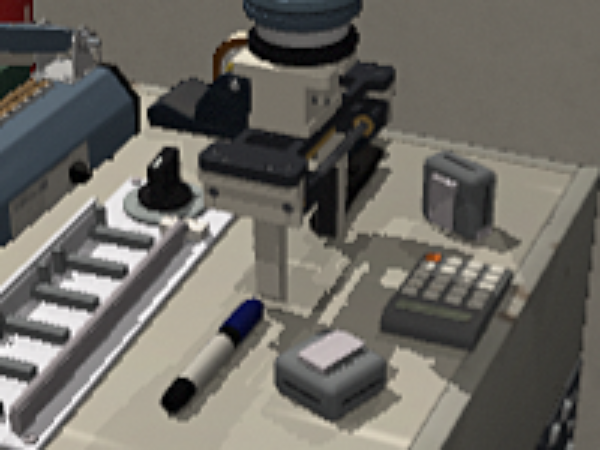

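The tips touch the table at TCP z=-0.004, so they really sit about 4 mm behind the reported TCP. The grasp point is therefore about 23 mm behind it. I'll use that offset and redo the knob.

```bash
cat >> h.py <<'E'
OFF=.023   # grasp point lies this far BEHIND the reported TCP (touch test)
def tcp(g,q):
    return np.array(g)+OFF*R.from_quat(np.array(q)[[1,2,3,0]]).as_matrix()[:,2]
E
python3 - <<'E'
from h import *
np.set_printoptions(precision=4,suppress=True)
k=np.array([.6365,-.167]); y0=-1.428+1.5*np.pi
robot.reach([*k,.12],down(y0))
print(robot.movel([*k,.021],feed=.08,contact_N=15))
claw.grasp(15); s=telemetry.get_state(); print(s["opening"],s["ee_pos"],s["contact_force"])
if s["opening"]>.03:
    end=0.054-4.8+1.5*np.pi
    for y in np.linspace(y0,end,9)[1:]: robot.reach([*k,.021],down(y)); print(round(telemetry.get_state()["opening"],4),end=" ")
    robot.dwell(.3); s=telemetry.get_state(); print(s["contact_force"],s["wrist_torque"],s["time_s"])
    claw.open_gripper(); robot.movel([*k,.12])
    robot.reach([.565,-.15,.09],down(0)); robot.dwell(.2)
    c,im=snap("wrist","k5",(216,47,416,197),3)
E
```

```text
False
0.04189452631096729 [ 0.6368 -0.1679  0.0211] [-0.7811 -4.0697 -0.4505]
0.0418 0.0415 0.0414 0.0416 0.0418 0.0419 0.0416 0.0417 [ 5.7534 -4.9482 -4.9301] [-1.1707 -1.0963 -0.0285] 34.1333
```

View pics/k5.png

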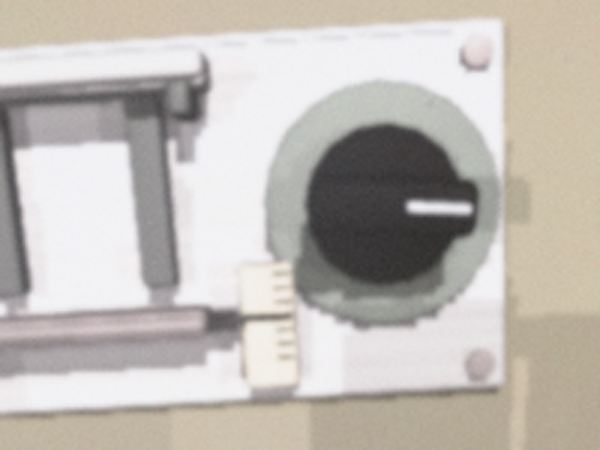

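The pointer at (245,318) now lines up with the mark at (268,316). Next I'll take overhead near views of both measures, segment them, and check IK for the 45° tilted grasps.

```bash
cat >> h.py <<'E'
def ori(zt,yt):
    "quaternion of the tool with z along zt and y along yt"
    z=np.array(zt,float); z/=np.linalg.norm(z); y=np.array(yt,float); y-=z*(y@z); y/=np.linalg.norm(y)
    q=R.from_matrix(np.c_[np.cross(y,z),y,z]).as_quat(); return q[[3,0,1,2]]
def segment(im,c,xy,zt,r):
    "grey object near xy with top at zt: contour -> world rect"
    hsv=cv2.cvtColor(im,cv2.COLOR_RGB2HSV); m=((hsv[...,1]<42)&(hsv[...,2]<215)).astype(np.uint8)
    p=w2p(c,[[*xy,zt]])[0]; d=np.zeros_like(m); cv2.circle(d,tuple(int(a) for a in p),r,1,-1); m=cv2.morphologyEx(m&d,cv2.MORPH_CLOSE,np.ones((7,7)))
    cs,_=cv2.findContours(m,cv2.RETR_EXTERNAL,cv2.CHAIN_APPROX_NONE); k=max(cs,key=cv2.contourArea)
    W=p2w(c,k[:,0].astype(float),zt)[:,:2]; return k,cv2.minAreaRect((W*1000).astype(np.float32))
E
python3 - <<'E'
from h import *
import pickle
out=[]
for n,xy,zt in (("S",(.423,-.236),.054),("C",(.427,-.003),.028)):
    robot.reach([xy[0]-.071,xy[1],.08],down(0)); robot.dwell(.2); c,im=snap("wrist","near"+n)
    k,rc=segment(im,c,xy,zt,60); print(n,rc, w2p(c,[[*xy,zt]]))
    i=cv2.resize(im,None,fx=3,fy=3,interpolation=cv2.INTER_CUBIC); cv2.drawContours(i,[k*3],-1,(255,0,0),1)
    p=w2p(c,[[*xy,zt]])[0]; x0,y0=int(p[0]-66)*3,max(int(p[1]-66)*3,0); print(x0/3,y0/3); out.append(i[y0:y0+400,x0:x0+400]); pickle.dump(c,open(f"near{n}.pkl","wb"))
cv2.imwrite("pics/SC.png",np.hstack(out)[:,:,::-1]); print(telemetry.get_state()["time_s"])
# IK checks
psi=.054; jx=np.array([np.cos(psi),np.sin(psi),0]); jy=np.array([-np.sin(psi),np.cos(psi),0]); up=np.array([0,0,1.])
def chk(n,g,zt,yt):
    for s in (1,-1):
        q=ori(zt,s*np.array(yt)); j=inverse_kinematics(tcp(g,q),q); print(n,s,None if j is None else np.round(j,2))
for d in (30,45,60):
    a=np.radians(d)
    for P,xy in (("P1",(.626,.0993)),("P2",(.631,.0094)),("P3",(.636,-.080))): chk(f"{P} {d}",[*xy,.03],np.sin(a)*jx-np.cos(a)*up,jy)
    h=np.array([-.48,-.875,0]); chk(f"S {d}",[.423,-.236,.027],-np.sin(a)*h-np.cos(a)*up,np.cross(up,h))
    l=np.array([.4,.92,0]); l/=np.linalg.norm(l)
    for s in (1,-1): chk(f"C {d} {s}",[.427,-.003,.021],s*np.sin(a)*l-np.cos(a)*up,np.cross(up,l))
E
```

```text
S ((414.30035400390625, -244.82977294921875), (51.53803634643555, 67.14641571044922), 83.06600189208984) [[323.71696496 116.14017633]]
257.0 50.0
C ((417.5616149902344, -7.517612457275391), (74.71286010742188, 67.49736022949219), 69.75949096679688) [[321.80243385 115.0777471 ]]
255.0 49.0
38.9083
P1 30 1 None
P1 30 -1 None
P2 30 1 [-0.25  0.42  2.04  0.72  0.23 -2.54]
P2 30 -1 [-0.25  0.42  2.04  0.72  0.23  0.6 ]
P3 30 1 [-0.43  0.44  2.01  0.83  0.32 -2.81]
P3 30 -1 [-0.43  0.44  2.01  0.83  0.32  0.33]
S 30 1 [-1.08  0.51  1.89  0.49  1.1  -0.88]
S 30 -1 [-1.08  0.51  1.89  0.49  1.1   2.27]
C 30 1 1 [-0.72  0.37  2.19  0.67  0.87  2.31]
C 30 1 -1 [-0.72  0.37  2.19  0.67  0.87 -0.83]
C 30 -1 1 [ 0.1   0.52  1.87 -0.52  1.08 -2.31]
C 30 -1 -1 [ 0.1   0.52  1.87 -0.52  1.08  0.84]
P1 45 1 [-0.07  0.48  2.24  2.9   0.37  1.71]
P1 45 -1 [-0.07  0.48  2.24  2.9   0.37 -1.43]
P2 45 1 [-0.31  0.48  2.25  2.48  0.42  1.93]
P2 45 -1 [-0.31  0.48  2.25  2.48  0.42 -1.21]
P3 45 1 [-0.52  0.49  2.21  2.12  0.47  2.11]
P3 45 -1 [-0.52  0.49  2.21  2.12  0.47 -1.03]
S 45 1 [-1.19  0.64  1.83  0.6   1.29 -1.05]
S 45 -1 [-1.19  0.64  1.83  0.6   1.29  2.09]
C 45 1 1 [-0.9   0.52  2.2   0.81  1.04  2.01]
C 45 1 -1 [-0.9   0.52  2.2   0.81  1.04 -1.13]
C 45 -1 1 [ 0.21  0.68  1.76 -0.64  1.29 -2.15]
C 45 -1 -1 [ 0.21  0.68  1.76 -0.64  1.29  1.  ]
P1 60 1 [-0.09  0.68  2.38  2.99  0.97  1.58]
P1 60 -1 [-0.09  0.68  2.38  2.99  0.97 -1.56]
P2 60 1 [-0.37  0.68  2.4   2.7   0.99  1.6 ]
P2 60 -1 [-0.37  0.68  2.4   2.7   0.99 -1.54]
P3 60 1 [-0.62  0.68  2.35  2.42  0.96  1.66]
P3 60 -1 [-0.62  0.68  2.35  2.42  0.96 -1.48]
S 60 1 [-1.27  0.8   1.76  0.68  1.48 -1.16]
S 60 -1 [-1.27  0.8   1.76  0.68  1.48  1.98]
C 60 1 1 [-1.02  0.71  2.17  0.86  1.21  1.8 ]
C 60 1 -1 [-1.02  0.71  2.17  0.86  1.21 -1.34]
C 60 -1 1 [ 0.29  0.85  1.65 -0.73  1.51 -2.05]
C 60 -1 -1 [ 0.29  0.85  1.65 -0.73  1.51  1.09]
```

View pics/SC.png

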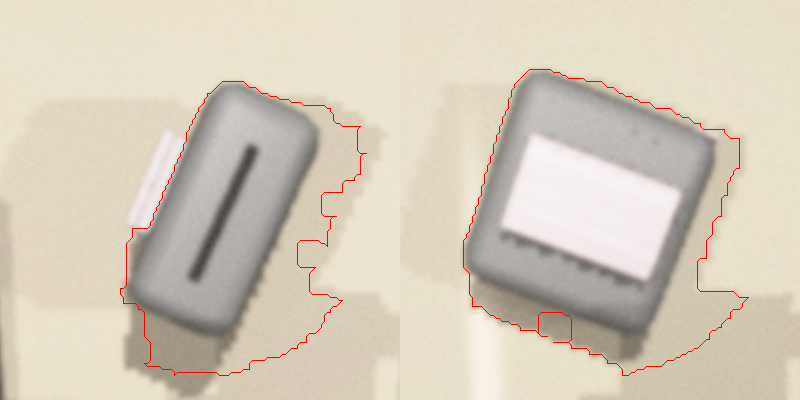

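The near views are clear. S's top-face slot runs (252,148)-(194,278), with the clip on the left, so the label faces right. C's clip corners are (133,135), (281,190), (250,281) and (102,228). Seated neighbours and the spare roll are tight against fully opened fingers, so I'll grip about 8 mm towards the label to keep the tips high at the jig. S goes first.

```bash
cat >> h.py <<'E'
import pickle
UP=np.array([0,0,1.]); PSI=.054
JX=np.array([np.cos(PSI),np.sin(PSI),0]); JY=np.array([-np.sin(PSI),np.cos(PSI),0])
P2=np.array([.631,.0094,.03]); P1=P2+.09*JY
def Rq(q): return R.from_quat(np.array(q)[[1,2,3,0]]).as_matrix()
def fromR(M): return R.from_matrix(M).as_quat()[[3,0,1,2]]
def st(): s=telemetry.get_state(); return dict(t=round(s["time_s"],1),op=round(s["opening"],4),p=np.round(s["ee_pos"],4),f=np.round(s["contact_force"],1))
def rel(MR,Mt):
    s=telemetry.get_state(); T=Rq(s["orientation"]); return T.T@MR, T.T@(Mt-s["ee_pos"])
def toolfor(MR,Mt,r): T=MR@r[0].T; return Mt-T@r[1], fromR(T)
def feature(n,pts,org,z):
    c=pickle.load(open(f"near{n}.pkl","rb")); return p2w(c,np.array(pts)/3+org,z)
def graspfrom(zt,yt,g,away=.08,squeeze=25):
    q=ori(zt,yt); p=tcp(g,q); z=Rq(q)[:,2]
    robot.reach(p-away*z,q); print("in",robot.movel(p,feed=.1,contact_N=15)); claw.grasp(squeeze); print(st())
def place(Mr,Mt,r,pre=.07):
    p,q=toolfor(Mr,Mt,r); robot.reach(p+[0,0,pre],q); robot.movel(p+[0,0,.012],feed=.1)
    hit=robot.movel(p-[0,0,.002],feed=.03,contact_N=6); print("place hit",hit,"dz",np.round(telemetry.get_state()["ee_pos"]-p,4))
E
python3 - <<'E'
from h import *
np.set_printoptions(precision=4,suppress=True)
roll=p2w(pickle.load(open("cals2.pkl","rb"))[1],[[120+95/2,34+50]],.017); print("roll edge",roll)
a,b=feature("S",[(252,148),(194,278)],(257,50),.054); cor=feature("S",[(213,87),(317,122),(228,334),(130,290)],(257,50),.054)
print("S",a,b,cor.mean(0),np.linalg.norm(cor[0]-cor[3]),np.linalg.norm(cor[0]-cor[1]))
y=(a-b)/np.linalg.norm(a-b); h=np.cross(y,UP); print("h",h)   # towards the label (image right)
t=np.r_[(a+b)[:2]/2*.5+cor.mean(0)[:2]*.5,.027]
MR=np.c_[np.cross(y,h),y,h]; print("x own",MR[:,0])
g=t+.008*h
ok=False
for s in (-1,1):
    q=ori(-h-UP,s*y); p=tcp(g,q); j=inverse_kinematics(p,q); print(s,np.round(j,2))
graspfrom(-h-UP,-y,g)
pickle.dump((MR,t,rel(MR,t)),open("S.pkl","wb"))
E
```

```text
roll edge [[0.6613 0.1357 0.017 ]]
S [ 0.434  -0.2475  0.054 ] [ 0.4051 -0.2346  0.054 ] [ 0.4202 -0.2408  0.054 ] 0.04830881415416302 0.02421372596300261
h [-0.4091 -0.9125  0.    ]
x own [ 0. -0. -1.]
-1 [-1.19  0.67  1.77  0.55  1.35  2.07]
1 [-1.19  0.67  1.77  0.55  1.35 -1.07]
in False
{'t': 41.7, 'op': 0.0555, 'p': array([ 0.4233, -0.2335,  0.0108]), 'f': array([-0.7, -0.5,  0.4])}
```

S is gripped (opening 55.5 mm). Now I'll lift it and place it in pocket 1.

Run:
```python
from h import *
np.set_printoptions(precision=4,suppress=True)
MR,t,r=pickle.load(open("S.pkl","rb")); r[1][1]=0
p=telemetry.get_state()["ee_pos"]; robot.movel(p+[0,0,.13]); print(st())
for s in (1,-1):
    M=np.c_[s*np.cross(JY,UP),s*JY,UP]; T,q=toolfor(M,P1,r)
    if Rq(q)[:,2]@JX>0: break
T=P1+.0012*JY
for pre in (.07,.012,0): 
    pp,q=toolfor(M,T,r); print(np.round(inverse_kinematics(pp+[0,0,pre],q),2))
robot.reach(pp+[0,0,.12],q); print(st()); place(M,T,r); print(st())
vision; c,im=snap("wrist","pl1")
```

```text
{'t': 42.7, 'op': 0.0558, 'p': array([ 0.423 , -0.2331,  0.1401]), 'f': array([-1.1,  0.4, -1.8])}Traceback (most recent call last):
  File "<stdin>", line 10, in <module>
    return _wrapfunc(a, 'round', decimals=decimals, out=out)
    return _wrapit(obj, method, *args, **kwds)
    result = getattr(arr, method)(*args, **kwds)
TypeError: unsupported operand type(s) for *: 'NoneType' and 'float'
```

Run:
```python
from h import *
for n,P in (("P1",P1),("P2",P2),("P3",P2-.09*JY)):
    for d in (40,45,50,55,60,65):
        a=np.radians(d); row=[]
        for z in (0,.01,.02,.03,.05,.08,.12):
            q=ori(np.sin(a)*JX-np.cos(a)*UP,-JY); j=inverse_kinematics(tcp(P+[0,0,.008+z],q),q); row.append("-" if j is None else f"{j[3]:.1f}/{j[4]:.2f}/{j[5]:.1f}")
        print(n,d,row)
```

```text
P1 40 ['-', '-', '-', '-', '-', '-', '-']
P1 45 ['2.9/0.35/-1.4', '2.9/0.32/-1.4', '2.8/0.29/-1.4', '2.8/0.26/-1.3', '-', '-', '-']
P1 50 ['2.9/0.54/-1.5', '2.9/0.50/-1.5', '2.9/0.47/-1.5', '2.9/0.44/-1.4', '2.9/0.38/-1.4', '2.8/0.29/-1.3', '-']
P1 55 ['3.0/0.74/-1.5', '3.0/0.70/-1.5', '3.0/0.67/-1.5', '3.0/0.64/-1.5', '2.9/0.57/-1.5', '2.9/0.47/-1.4', '2.8/0.34/-1.3']
P1 60 ['3.0/0.94/-1.6', '3.0/0.91/-1.5', '3.0/0.88/-1.5', '3.0/0.85/-1.5', '3.0/0.78/-1.5', '2.9/0.67/-1.5', '2.9/0.53/-1.4']
P1 65 ['3.0/1.16/-1.6', '3.0/1.13/-1.6', '3.0/1.09/-1.6', '3.0/1.06/-1.6', '3.0/0.99/-1.5', '3.0/0.89/-1.5', '2.9/0.74/-1.5']
P2 40 ['2.1/0.25/-0.8', '2.0/0.24/-0.7', '1.9/0.23/-0.6', '1.8/0.22/-0.5', '-', '1.1/0.24/0.2', '0.8/0.30/0.5']
P2 45 ['2.4/0.40/-1.2', '2.4/0.38/-1.1', '2.3/0.35/-1.1', '2.3/0.33/-1.0', '2.1/0.30/-0.8', '1.8/0.26/-0.5', '1.4/0.26/-0.0']
P2 50 ['2.6/0.57/-1.3', '2.6/0.55/-1.3', '2.5/0.52/-1.3', '2.5/0.49/-1.2', '2.4/0.44/-1.1', '2.2/0.38/-1.0', '1.9/0.31/-0.6']
P2 55 ['2.7/0.77/-1.4', '2.6/0.74/-1.4', '2.6/0.71/-1.4', '2.6/0.68/-1.4', '2.6/0.62/-1.3', '2.5/0.54/-1.2', '2.
[... 319 characters left out ...]
.5', '1.5/0.34/-0.4', '1.4/0.35/-0.2', '1.2/0.37/0.0', '0.9/0.43/0.3']
P3 45 ['2.1/0.46/-1.0', '2.0/0.44/-0.9', '2.0/0.43/-0.9', '1.9/0.42/-0.8', '1.8/0.41/-0.7', '1.6/0.40/-0.4', '1.3/0.41/-0.1']
P3 50 ['2.3/0.60/-1.2', '2.2/0.58/-1.2', '2.2/0.57/-1.1', '2.1/0.55/-1.1', '2.1/0.52/-1.0', '1.9/0.48/-0.8', '1.6/0.46/-0.5']
P3 55 ['2.4/0.77/-1.4', '2.3/0.75/-1.3', '2.3/0.72/-1.3', '2.3/0.70/-1.2', '2.2/0.66/-1.2', '2.1/0.61/-1.0', '1.9/0.55/-0.8']
P3 60 ['2.4/0.94/-1.5', '2.4/0.92/-1.4', '2.4/0.90/-1.4', '2.4/0.87/-1.4', '2.3/0.83/-1.3', '2.2/0.76/-1.2', '2.1/0.68/-1.0']
P3 65 ['2.4/1.12/-1.6', '2.4/1.10/-1.5', '2.4/1.07/-1.5', '2.4/1.05/-1.5', '2.4/1.00/-1.4', '2.3/0.93/-1.3', '2.2/0.84/-1.2']
```

At 45° the pocket 2 line is feasible at every height. S goes in pocket 2, and C will go in pocket 1 at a 55° placing tilt.

Run:
```python
from h import *
np.set_printoptions(precision=4,suppress=True)
MR,t,r=pickle.load(open("S.pkl","rb")); r[1][1]=0
T=P2-.0012*JY
for s in (1,-1):
    M=np.c_[s*np.cross(JY,UP),s*JY,UP]; pp,q=toolfor(M,T,r)
    if Rq(q)[:,2]@JX>0: break
robot.reach(pp+[0,0,.12],q); print(st()); place(M,T,r,.06); print(st())
snap("wrist","pl1"); c,a=snap("scene","pl2"); ct,b=snap("top","pl3")
p=w2p(c,[T])[0].astype(int); print(p)
cv2.imwrite("pics/plc.png",cv2.resize(a[p[1]-75:p[1]+75,p[0]-100:p[0]+100,::-1],None,fx=4,fy=4,interpolation=cv2.INTER_CUBIC))
```

```text
{'t': 44.7, 'op': 0.0555, 'p': array([0.6474, 0.0087, 0.1417]), 'f': array([ 0.3,  0.2, -1.1])}
place hit True dz [ 0.0004  0.0001 -0.0003]
{'t': 46.4, 'op': 0.0559, 'p': array([0.6476, 0.0092, 0.0216]), 'f': array([-0.7,  0.1,  3.1])}
[255 227]
```

Contact came exactly at the seated height (dz -0.3 mm). I'll release, retreat and check, and re-image C in case it was knocked.

Run:
```python
from h import *
claw.open_gripper(); p=telemetry.get_state()["ee_pos"]; robot.movel(p+[0,0,.10],feed=.15); print(st())
robot.reach([.565,.01,.09],down(0)); robot.dwell(.2); c,a=snap("wrist","pl5"); pickle.dump(c,open("nearP.pkl","wb"))
o=a[34:184,170:370]
robot.reach([.427-.071,-.003,.08],down(0)); robot.dwell(.2); c,b=snap("wrist","nearC2"); pickle.dump(c,open("nearC.pkl","wb"))
old=cv2.imread("pics/nearC.png")[:,:,::-1]; print("diff",np.abs(old[30:210,230:420].astype(int)-b[30:210,230:420]).mean())
o2=b[49:182,255:388]
O=np.hstack([cv2.resize(o,(400,300),interpolation=cv2.INTER_CUBIC),cv2.resize(o2,(400,400),interpolation=cv2.INTER_CUBIC)[:300]])
cv2.imwrite("pics/v13.png",O[:,:,::-1]); print(st())
```

```text
{'t': 48.5, 'op': 0.093, 'p': array([0.6465, 0.0093, 0.1205]), 'f': array([ 0.5, -0.3,  0.2])}
diff 4.536812865497076
{'t': 51.3, 'op': 0.0927, 'p': array([ 0.3572, -0.0032,  0.0801]), 'f': array([ 0. , -0. , -0.3])}
```

View pics/v13.png

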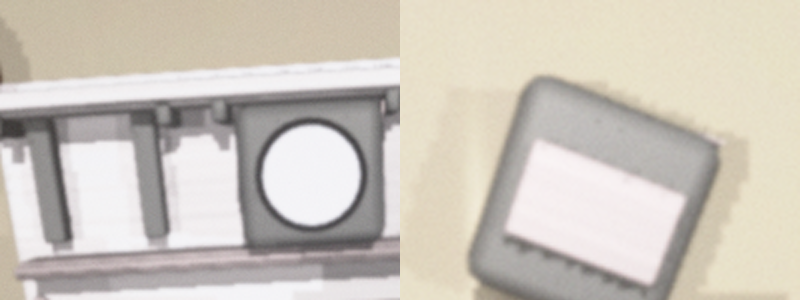

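S sits flat in pocket 2, label up (disc at (311,174)). C has not been knocked; its clip corners are now (138,140), (286,195), (255,286) and (106,234). I'll grasp C tilted, stand it up, and release.

Run:
```python
from h import *
np.set_printoptions(precision=4,suppress=True)
k=feature("C",[(138,140),(286,195),(255,286),(106,234)],(255,49),.034)
case=feature("C",[(125,77),(320,143),(245,337),(75,275)],(255,49),.022); ctr=k.mean(0); print("clip",np.linalg.norm(k[1]-k[0]),np.linalg.norm(k[2]-k[1]),ctr,"case",case.mean(0))
x=(k[1]-k[0])+(k[2]-k[3]); x/=np.linalg.norm(x); y=np.cross(-UP,x)
MR=np.c_[x,y,-UP]; t=np.r_[ctr[:2],.014]; l=-x; print("l",l)
s45=lambda v:(v-UP)
best=None
for sy in (1,-1):
    q1=ori(s45(l),sy*y); print(sy,np.round(inverse_kinematics(tcp(t+.007*UP,q1),q1),2))
sy=1 if abs(inverse_kinematics(tcp(t+.007*UP,ori(s45(l),y)),ori(s45(l),y))[5])<abs(inverse_kinematics(tcp(t+.007*UP,ori(s45(l),-y)),ori(s45(l),-y))[5]) else -1
graspfrom(s45(l),sy*y,t+.007*UP)
if abs(telemetry.get_state()["opening"]-.056)<.003:
    r=rel(MR,t); r[1][1]=0; p=telemetry.get_state()["ee_pos"]; robot.movel(p+[0,0,.06]); print(st())
    z2=-l; M2=np.c_[np.cross(y,z2),y,z2]; t2=np.r_[t[:2],.027]
    pp,q=toolfor(M2,t2,r); print("tool z",Rq(q)[:,2],inverse_kinematics(pp,q))
    robot.reach(pp+[0,0,.10],q); place(M2,t2,r,.05); print(st())
    pickle.dump((M2,t2,sy),open("C.pkl","wb"))
    if abs(telemetry.get_state()["opening"]-.056)<.003:
        claw.open_gripper(); p=telemetry.get_state()["ee_pos"]; zt=Rq(q)[:,2]; robot.movel(p-.09*zt); robot.movel(p-.09*zt+[0,0,.08]); print(st())
```

```text
clip 0.03872544669516158 0.02360435592203356 [ 0.4242 -0.0011  0.034 ] case [0.4249 0.0004 0.022 ]
l [ 0.3311  0.9436 -0.    ]
1 [-0.88  0.53  2.16  0.76  1.07  2.01]
-1 [-0.88  0.53  2.16  0.76  1.07 -1.13]
in False
{'t': 54.9, 'op': 0.056, 'p': array([0.4297, 0.014 , 0.0048]), 'f': array([ 0.4, -0.8,  1.9])}
{'t': 55.5, 'op': 0.0557, 'p': array([0.4296, 0.0139, 0.0644]), 'f': array([-0.5, -0.2, -2.1])}
tool z [-0.2338 -0.6674 -0.707 ] [ 0.248   0.6583  1.7868 -0.6643  1.2746  0.9777]
place hit True dz [ 0.0008 -0.      0.0012]
{'t': 58.4, 'op': 0.0557, 'p': array([ 0.422 , -0.0098,  0.012 ]), 'f': array([1.5, 0.4, 2.2])}
{'t': 60.6, 'op': 0.0926, 'p': array([0.442 , 0.0501, 0.1547]), 'f': array([-0.4,  0.6,  0.1])}
```

Run:
```python
from h import *
np.set_printoptions(precision=4,suppress=True)
M,t,sy=pickle.load(open("C.pkl","rb")); h=M[:,2]; y=M[:,1]
robot.reach([t[0]-.071,t[1],.09],down(0)); robot.dwell(.2); c,im=snap("wrist","standC")
hsv=cv2.cvtColor(cv2.GaussianBlur(im,(5,5),0),cv2.COLOR_RGB2HSV)
for n,d in (("ctr",0*h),("y+",.022*y),("y-",-.022*y),("h+9",.009*h),("h-9",-.009*h),("h+24",.024*h),("h-26",-.026*h)):
    u,v=w2p(c,[t+[0,0,.027]+d])[0].round().astype(int); print(n,hsv[v,u])
a=np.radians(35); b=np.radians(55)
for s in (1,-1):
    q=ori(-np.sin(a)*h-np.cos(a)*UP,s*y); j=inverse_kinematics(tcp(t+.008*h,q),q)
    print(s,None if j is None else np.round(j,2))
```

```text
ctr [ 17  17 105]
y+ [ 20   9 168]
y- [ 15   8 188]
h+9 [ 12   8 154]
h-9 [ 15   9 180]
h+24 [ 20  37 211]
h-26 [ 22  33 231]
1 [-0.79  0.41  2.16  0.67  0.98  2.19]
-1 [-0.79  0.41  2.16  0.67  0.98 -0.95]
```

C stands as intended: a dark slot at the centre, a grey top, and table on both sides. Now I'll regrasp it at 35° and place it in pocket 1 at 55°.

Run:
```python
from h import *
np.set_printoptions(precision=4,suppress=True)
MR,t,sy=pickle.load(open("C.pkl","rb")); h=MR[:,2]; y=MR[:,1]; a=np.radians(35)
T=P1+.0012*JY
graspfrom(-np.sin(a)*h-np.cos(a)*UP,-y,t+.008*h)
r=rel(MR,t); r[1][1]=0
if abs(telemetry.get_state()["opening"]-.056)<.003:
    p=telemetry.get_state()["ee_pos"]; robot.movel(p+[0,0,.13]); print(st())
    for s in (1,-1):
        M=np.c_[s*np.cross(JY,UP),s*JY,UP]; pp,q=toolfor(M,T,r)
        if Rq(q)[:,2]@JX>0: break
    for z in (.10,.06,0): print(inverse_kinematics(pp+[0,0,z],q))
    robot.reach(pp+[0,0,.10],q); print(st()); place(M,T,r,.06); print(st())
```

```text
in False
{'t': 65.1, 'op': 0.0557, 'p': array([0.426 , 0.0036, 0.0082]), 'f': array([-0.8, -1. ,  2. ])}
{'t': 66.1, 'op': 0.056, 'p': array([0.4255, 0.004 , 0.1376]), 'f': array([-0.3, -1. , -1.6])}
[-0.0791  0.2846  2.2931  2.8623  0.4061  1.7517]
[-0.0791  0.3943  2.3205  2.9278  0.5392  1.6782]
[-0.0791  0.5722  2.3419  2.9784  0.735   1.6156]
{'t': 68.2, 'op': 0.0561, 'p': array([0.6452, 0.1013, 0.1251]), 'f': array([-0.6, -1. , -1. ])}
place hit True dz [0.0004 0.0001 0.0004]
{'t': 69.6, 'op': 0.0558, 'p': array([0.6452, 0.1016, 0.0253]), 'f': array([-0.9, -0.2,  4.6])}
```

Contact again came at the seated height. I'll release, retreat, and check the jig and pointer.

Run:
```python
from h import *
claw.open_gripper(); p=telemetry.get_state()["ee_pos"]; robot.movel(p+[0,0,.07],feed=.12); print(st())
robot.reach([.56,.03,.14],down(0)); robot.dwell(.3); c,a=snap("wrist","f1"); pickle.dump(c,open("f1.pkl","wb"))
robot.reach([.565,-.15,.09],down(0)); robot.dwell(.2); c2,b=snap("wrist","f2")
robot.reach([.40,-.10,.25],down(0)); ct,d=snap("top","f3")
u=w2p(c,[(P1+P2)/2])[0].astype(int); x0,y0=max(u[0]-130,0),max(u[1]-60,0); print(x0,y0)
O=np.zeros((600,800,3),np.uint8); O[:300,:650]=cv2.resize(a[y0:y0+120,x0:x0+260],(650,300),interpolation=cv2.INTER_CUBIC)
O[300:,:400]=cv2.resize(b[47:197,216:416],(400,300),interpolation=cv2.INTER_CUBIC); O[300:,400:]=cv2.resize(d[100:290,200:453],(400,300),interpolation=cv2.INTER_CUBIC)
cv2.imwrite("pics/v14.png",O[:,:,::-1]); print(st())
```

```text
{'t': 71.1, 'op': 0.093, 'p': array([0.6442, 0.1015, 0.0944]), 'f': array([ 0.1, -0.1, -0.2])}
167 56
{'t': 75.9, 'op': 0.0934, 'p': array([ 0.4004, -0.1001,  0.2491]), 'f': array([0.3, 0.1, 0.3])}
```

View pics/v14.png

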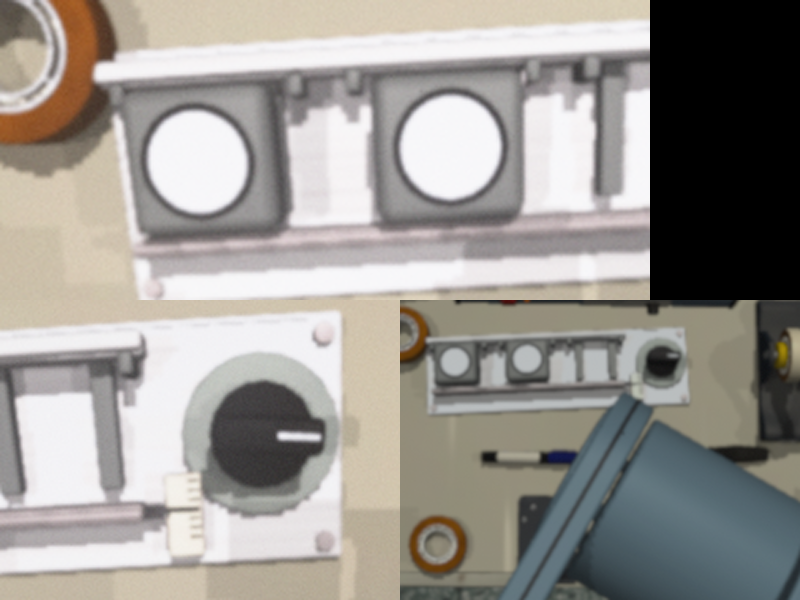

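Both measures lie flat with labels up in pockets 1 and 2, at (197,160) and (450,146). The pointer at (165,511) is on the mark, and no other measure is on the table.

```bash
python3 -c "
from rig import *
robot.dwell(.3); print(workorder.close_job())"
```

```text
the job is handed in; nothing more can be done
None
```

I handed the job in at about 76 s: the pointer is on the setting mark and both tape measures on the table lie label-up and flat in pockets 1 and 2. The marker and the roll in front of the jig look unmoved in the last picture. The arm hid most of the calculator and cutter there, so those two weren't checked, though no move went near them. The hand-in returned no verdict.

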